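Return the ammonite through the one-way gate of the specimen slide

ROBOT

A 6-joint arm with a two-finger parallel gripper is mounted at the origin on the work surface. World frame = base frame: x ahead of the robot, y to its left, z up, the work surface at z = 0. Lengths are in m, angles in degrees, forces in N, time in s.
With the tool pointing down it reaches from about 0.25 to 0.725 m from the base axis. Payload 9.7 kg.
Tool frame: the origin (TCP) lies between the finger pads; the fingertips stand 19 mm ahead of it and the grasp point (between the pads) is the TCP; z points along the fingers, y is the line along which they close (so a half turn about z gives the same grasp; the last joint's range is limited). The gripper opens to 85 mm and grips with 20 to 120 N. Pads are 22 mm wide; open, the fingers measure 114 mm over their backs; the gripper's body (76 mm by 85 mm) begins 54 mm behind the grasp point. The pads swing forward as they close: fully open they stand 13 mm farther back than shut.
Start: joints at [-68.87, 4.979, 10.078, 95.1, 0, 90], TCP at [0.198, -0.513, 0.25] pointing down, gripper open.
Joint ranges: [-179.16, 179.16], [-48.56, 103.87], [-65.8, 70.77], [-126.05, 130.52], [-82.76, 87.17], [-180, 180]. Speed limits (degrees/s): [127.2, 127.2, 147.25, 180, 180, 180].

INTERFACE

Orientations are given as [roll, pitch, yaw] about the fixed x, y, z axes, in that order (R = Rz(yaw) Ry(pitch) Rx(roll)).
In Python, from workcell import telemetry, camera, calibration, workorder gives the robot as it stands.
- The arm moves only by the tool play_rows, never from a script. Its argument "increments" is a list of rows, each a list of 3 entries, a list of its own where there are three numbers: the shift along the tool's x, y, z in mm, then the turn, a rotation vector about the tool's x, y, z in degrees, then the closure, from 0 (fully open) to 1 (shut). In form: [[[x, y, z], [ax, ay, az], jaw], ...]. A call has 1 to 20 rows; each row is the pose to reach, as a shift and turn from the pose commanded when the call began, along the tool's axes at that moment; what a row does not reach only later rows make up. A row lasts 1/10 s, in which the tool goes at most 50 mm and 8.59 degrees, less where a joint would pass 70% of its speed; a pose out of reach is approached as far as the arm can. A call with a gripper value outside its range is refused whole. The fingers move at their own pace and stop on an object; "grip_force" is the grip in N (left out, the last holds). Time passes only in rows, so rows that repeat a pose let the fingers close. It gives the time, the measured TCP pose, the force, the opening and the grip force at its end, in the units of the state.
- telemetry.get_obs(): the state, without advancing time (a new reading comes with each control period).
- camera(name): name is "side" or "top"; returns (picture, depth): 420x560x3 uint8, red, green, blue; 420x560 float32, m along the optical axis (not along the pixel's ray), 0 where there is no reading.
- calibration(name): a dict with "vertical_fov" (degrees; the focal length in pixels is half the picture's height over the tangent of half this angle, whatever the lens; pixels are square), "cx", "cy" (the principal point, pixels), "k1" (the pictures are not rectified: a ray, as slopes to the right and down, at radius r is drawn at 1 + k1 r^2 times it, then the intrinsics apply), "rvec" (rotation vector, rad) and "tvec" (3), from world to camera coordinates, as OpenCV has them. Camera axes: x right, y down, z forward; pixel columns grow to the right and rows downward; lengths in m; the calibration is good to about 2 mm. A picture is of the moment at which its call begins. calibration takes no time and is no camera call.
- workorder.job_done(): hands the job in; it is judged then, once.
The state is a dict: "time": time; "q": joint angles; "qd": joint speeds; "joint_efforts": joint torques, N m; "ee_pos": TCP position; "tcp_rot": TCP orientation; "wrist_force": force on the tool from outside, world axes, zero at the start; "torque": the same for the moment, N m; "opening": finger opening in m; "grasp_force": force on a finger pad.
Only numpy, scipy, OpenCV 4.12 (cv2) and the standard library are available. Lean on these libraries where they do the work, as an engineer would, in place of code of your own. Each camera call takes 0.05 s, during which the arm holds its last target. There are 200 camera calls.

TASK

The ammonite has been measured: take the specimen tray that holds the round, spiral ammonite, set it upright on the open loading apron of the returns slide, and push it along the slide through the orange sprung gate (not over it) until the gate can snap shut behind it. Leave the tray in the bay beyond the closed gate, upright, and let go of everything; leave the other specimen tray, with the tooth, where it is.

Things in the scene. Friction and masses are not known exactly. Their poses are not given: they have to be found in the camera images.
- ammonite_tray: Tray to move: rigid square off-white card block 50 x 50 mm, 22 mm high, grey foam top, with a light brown round ammonite (38 mm across, dark spiral) reaching 32 mm above the underside. 0.08 to 0.17 kg. Origin: centre of the underside, z up, x and y along its sides, within 21 deg of world x and y. Starts on the bench between robot and slide, in a row along y with the tooth tray and a jar.
- tooth_tray: Bystander: the same tray (50 x 50 x 22 mm) but holding a long curved tooth, pale root, dark tip, up to 32 mm high. Origin: centre of the underside. Row order varies: this, the ammonite tray and an amber jar (48 mm across, 60 mm high), centres at least 125 mm apart. A caliper and a bone lie elsewhere.
- slide: Fixed slide, open on top. Origin: on the bench, mid closed gate. x: way of travel (within 12 deg of world +y), z up. Floor plate 130 mm wide, top at z = 3 mm, x = -150 to 200 mm. Apron x < -47 mm, no walls; then green walls funnel from 130 mm apart to the bay: 84 mm wide inside, x = 0 to its end wall at 196 mm. Walls reach z = 33 mm; hinge post at x = 0, y = 47 mm to z = 59 mm.
- gate (a joint): Orange upright leaf, 4 mm thick, z = 11 to 53 mm, hinged (vertical axis) at slide x = 0, y = 41 mm, reaching 78 mm towards -y. Rad: 0 shut, opens towards slide +x only, to 1.5. A spring shuts it (0.02 N m shut, 0.07 open; 1 N at the tip) once nothing is within 78 mm of the hinge: push the tray's rear side 80 mm or more past the gate line. The tool may follow through; the leaf may lean on it.
Not all that is in view belongs to the job. What is shaped like the ammonite_tray but blue or green is not meant.

How it is judged (in metres and radians):
On the way, in this order (a step that is already met when the one before it is completed fails the run):
1. the ammonite tray is set upright on the loading apron, before the gate (x of ammonite_tray in the frame of slide between -0.15 and -0.02 m and y of ammonite_tray in the frame of slide between -0.05 and 0.05 m and z of ammonite_tray in the frame of slide below 0.012 m and angle between ammonite_tray's own z axis and vertical below 0.17 rad), for 0.1 s.
2. the tray passes through the gateway on the slide's floor, pushing the gate open (x of ammonite_tray in the frame of slide between -0.015 and 0.07 m and z of ammonite_tray in the frame of slide below 0.012 m and angle between ammonite_tray's own z axis and vertical below 0.17 rad and value of joint gate above 0.4 rad), for 0.05 s.
At the end, for the whole second after the job is handed in: The ammonite tray rests upright (within 10 degrees) on the bay floor, its centre 70 to 190 mm past the gate line and within 40 mm of the middle line; underside below 12 mm; the gate is shut (under 0.1 rad); the tooth tray is within 20 mm of its start (x of ammonite_tray in the frame of slide between 0.07 and 0.19 m and y of ammonite_tray in the frame of slide between -0.04 and 0.04 m and z of ammonite_tray in the frame of slide below 0.012 m and angle between ammonite_tray's own z axis and vertical below 0.17 rad and value of joint gate below 0.1 rad and linear speed of ammonite_tray below 0.02 m/s and distance of tooth_tray from where it was at the start of the episode below 0.02 m); the robot touches nothing.
It fails at once if the tooth tray is moved by more than 20 mm (distance of tooth_tray from where it was at the start of the episode above 0.02 m).
It also fails if it takes over 48 s, if anything falls off the work surface, if the arm or the gripper's body presses on something with over 40 N, if the wrist force passes 120 N, or if a joint passes its speed limit or range.

## Working session

There is one attempt and no reset: what is moved stays moved. The work goes in short steps, Python scripts to look and compute and a tool call to move; the robot and the scene stay as the last step left them, time stands still between calls to the robot, and variables do not carry over. Pictures are saved under pics/ and viewed, at most 10 in all, crops included, and the job is handed in when it is done.

Besides the shell and the picture viewer there is one more tool, called after "Call:" as name(argument=value, ...) on one line, values as JSON. play_rows: Moves the arm, as the interface text tells. Its arguments: {"type":"object","properties":{"increments":{"type":"array"},"grip_force":{"type":"number"}},"required":["increments"]}

```bash
mkdir -p pics
cat > h.py <<'E'
import numpy as np, cv2
from workcell import telemetry, camera, calibration, workorder
def cal(n):
    c=calibration(n); f=210/np.tan(np.radians(c["vertical_fov"])/2)
    K=np.array([[f,0,c["cx"]],[0,f,c["cy"]],[0,0,1]]); return c,K,cv2.Rodrigues(np.array(c["rvec"],float))[0],np.array(c["tvec"],float).ravel()
def pix2z(n,pts,z):
    "pixels -> world points on plane z"
    c,K,R,t=cal(n)
    s=cv2.undistortPoints(np.array(pts,float).reshape(-1,1,2),K,np.array([c["k1"],0,0,0.])).reshape(-1,2)
    d=np.c_[s,np.ones(len(s))]@R; o=-R.T@t
    return o+d*((z-o[2])/d[:,2])[:,None]
def shot(n,f,crop=None,k=1):
    im,d=camera(n); a=im[:,:,::-1]
    if crop: x0,y0,x1,y1=crop; a=a[y0:y1,x0:x1]
    cv2.imwrite(f,cv2.resize(a,None,fx=k,fy=k,interpolation=cv2.INTER_CUBIC)); return im,d
E
python3 - <<'E'
from h import *
for n in("top","side"):
    im,d=shot(n,f"pics/{n}0.png"); np.savez(f"pics/{n}0.npz",im=im,d=d)
    c,K,R,t=cal(n); print(n,c,-R.T@t)
print(telemetry.get_obs())
E
```

```text
top {'vertical_fov': 50.6215841857472, 'cx': 286.89936315467367, 'cy': 208.70725772889014, 'k1': -0.14195066493398373, 'rvec': array([ 2.13802252, -2.20260004,  0.05867344]), 'tvec': array([0.06303608, 0.51860773, 0.88788735])} [0.44958612 0.02731708 0.92649748]
side {'vertical_fov': 56.90468550199037, 'cx': 279.2126019190011, 'cy': 198.23295532848925, 'k1': 0.010816664389281777, 'rvec': array([ 2.42000995, -0.27024498,  0.10348382]), 'tvec': array([-0.48029451,  0.15598142,  0.64753609])} [ 0.39973983 -0.4018582   0.59416669]
{'time': 0.1, 'q': array([-6.88698172e+01,  5.00747348e+00,  1.00393212e+01,  9.50982801e+01,
       -9.71315239e-04,  9.00010919e+01]), 'qd': array([ 0.00620375, -0.03662423,  0.11403722,  0.2329972 ,  0.06816335,
       -0.05977433]), 'joint_efforts': array([-7.74133259e-04, -5.21561229e+01,  4.65653837e+01,  1.59864564e-02,
        3.27094511e-07, -5.06741443e-06]), 'ee_pos': array([ 0.19820205, -0.51286058,  0.24966143]), 'tcp_rot': array([-1.79933568e+02,  9.72580583e-04,  2.11290920e+01]), 'wrist_force': array([-0.4243144 ,  0.20179984,  0.70507536]), 'torque': array([-0.00551522,  0.00105698, -0.00102025]), 'grasp_force': 0.0, 'opening': 0.0854171012257866}
```

View pics/top0.png

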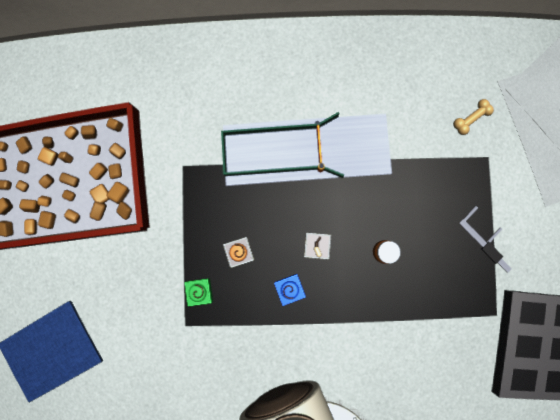

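View pics/side0.png

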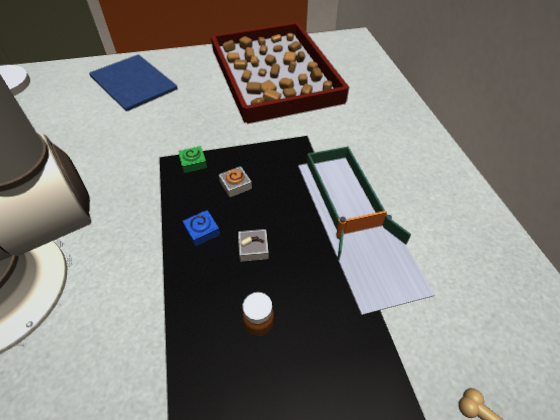

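The spirals are at top pixels (238,251) off-white with brown, (289,290) blue and (197,292) green. Only the one at (238,251) is the ammonite tray; the tooth tray is at (318,246). The slide's gate is at (320,147), its apron on the right and its bay on the left. I'll confirm in an enlarged crop.

Run:
```python
import numpy as np,cv2
a=np.load("pics/top0.npz")["im"][:,:,::-1]
cv2.imwrite("pics/c1.png",cv2.resize(a[105:275,205:405],None,fx=3.5,fy=3.5,interpolation=cv2.INTER_CUBIC))
```

```text
(no output)
```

View pics/c1.png

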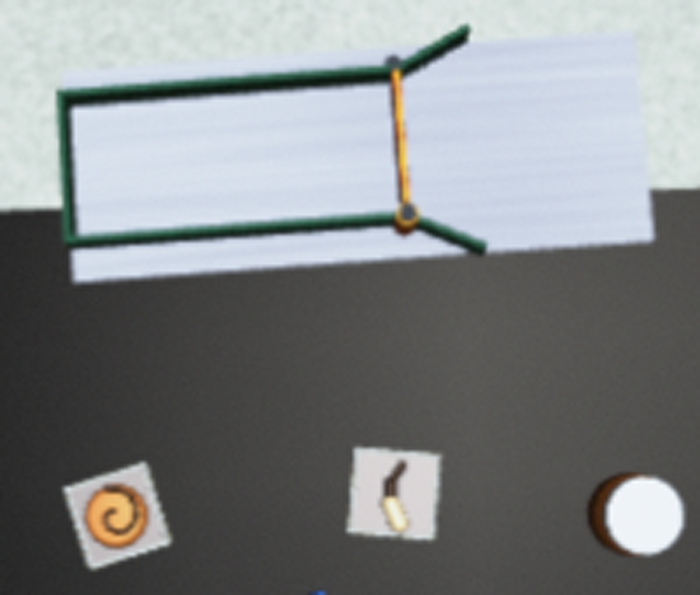

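Confirmed: the off-white tray with the brown spiral (crop corners (147,462),(63,487),(92,569),(172,544)) is the target. The hinge is at crop (405,212), on the side nearer the robot.

Run:
```python
from h import *
f=lambda p:np.array(p)/3.5+[205,105]
T=pix2z("top",f([(147,462),(63,487),(92,569),(172,544)]),.022); print(T,T.mean(0),np.linalg.norm(np.diff(T,axis=0),axis=1))
e=[np.degrees(np.arctan2(*(T[j]-T[i])[[1,0]])) for i,j in((0,1),(1,2),(3,2),(0,3))]; print(e)
F=pix2z("top",f([(634,34),(653,241),(73,283),(65,75)]),.003); print(F,np.linalg.norm(np.diff(F,axis=0),axis=1))
G=pix2z("top",f([(393,68),(405,205)]),.053);print("gate",G)
W=pix2z("top",f([(63,96),(67,242),(400,217),(393,72)]),.033);print("walls",W)
B=pix2z("top",f([(355,448),(440,455),(434,540),(347,534)]),.022);print("tooth",B.mean(0))
fr=F[:2].mean(0); d=F[2]-F[1]; th=np.arctan2(d[1],d[0]); u=np.array([np.cos(th),np.sin(th)]); o=fr[:2]+.15*u
print("slide yaw",np.degrees(th),"origin",o)
M=np.array([u,[-u[1],u[0]]])
print("gate in slide",(G[:,:2]-o)@M.T,"walls",(W[:,:2]-o)@M.T)
print(o+np.array([[-.1,0],[.11,0]])@M)
```

```text
[[0.46474841 0.13066937 0.022     ]
 [0.45147904 0.18037894 0.022     ]
 [0.40332162 0.16438536 0.022     ]
 [0.41670539 0.11722709 0.022     ]] [0.43406361 0.14816519 0.022     ] [0.05145014 0.05074378 0.04902069]
[np.float64(104.94592598162475), np.float64(-161.62813473750973), np.float64(105.844218939975), np.float64(-164.36854982361706)]
[[ 0.7167264  -0.17011564  0.003     ]
 [ 0.58845207 -0.17453396  0.003     ]
 [ 0.57390081  0.17528064  0.003     ]
 [ 0.70247642  0.17849572  0.003     ]] [0.1283504  0.35011712 0.1286158 ]
gate [[ 0.68582598 -0.01914891  0.053     ]
 [ 0.60572953 -0.0230185   0.053     ]]
walls [[ 0.68155553  0.17490955  0.033     ]
 [ 0.59414019  0.17363551  0.033     ]
 [ 0.60232943 -0.02100651  0.033     ]
 [ 0.68881876 -0.02012153  0.033     ]]
tooth [ 0.44191664 -0.01252359  0.022     ]
slide yaw 92.38196246390461 origin [ 0.64635507 -0.02245441]
gate in slide [[ 0.00166219 -0.03957419]
 [ 0.00112484  0.04061387]] walls [[ 0.19573046 -0.04337272]
 [ 0.19809059  0.04402004]
 [ 0.0032764   0.04392742]
 [ 0.00056603 -0.04252396]]
[[ 0.65051118 -0.122368  ]
 [ 0.64178334  0.08745055]]
```

Call:
play_rows(increments=[[[458,-531,100],[0,0,-84],0],[[458,-531,100],[0,0,-84],0],[[458,-531,100],[0,0,-84],0],[[458,-531,100],[0,0,-84],0],[[458,-531,100],[0,0,-84],0],[[458,-531,100],[0,0,-84],0],[[458,-531,100],[0,0,-84],0],[[458,-531,100],[0,0,-84],0],[[458,-531,100],[0,0,-84],0],[[458,-531,100],[0,0,-84],0],[[458,-531,100],[0,0,-84],0],[[458,-531,100],[0,0,-84],0],[[458,-531,100],[0,0,-84],0],[[458,-531,100],[0,0,-84],0],[[458,-531,100],[0,0,-84],0],[[458,-531,100],[0,0,-84],0],[[458,-531,100],[0,0,-84],0],[[458,-531,100],[0,0,-84],0],[[458,-531,100],[0,0,-84],0],[[458,-531,100],[0,0,-84],0]], grip_force=40)

```text
time: 2.1
ee_pos: [0.4341, 0.1466, 0.1507]
tcp_rot: [180.0, -0.0, 105.0]
wrist_force: [0.4, 0.4, -0.3]
opening: 0.0854
grasp_force: 0.0
```

Run:
```python
from h import *
im,d=shot("side","pics/s1.png",(150,60,330,200),4)
c,K,R,t=cal("side")
# expected tray top corners in side crop
p=np.array([[.4647,.1307,.022],[.4515,.1804,.022],[.4033,.1644,.022],[.4167,.1172,.022]])
q=cv2.projectPoints(p,np.array(c["rvec"]),t,K,np.array([c["k1"],0,0,0.]))[0].reshape(-1,2)
print((q-[150,60])*4)
```

```text
[[405.72464437 488.50353   ]
 [364.13314011 424.72790868]
 [275.9453544  460.73858304]
 [314.77235341 523.58869725]]
```

View pics/s1.png

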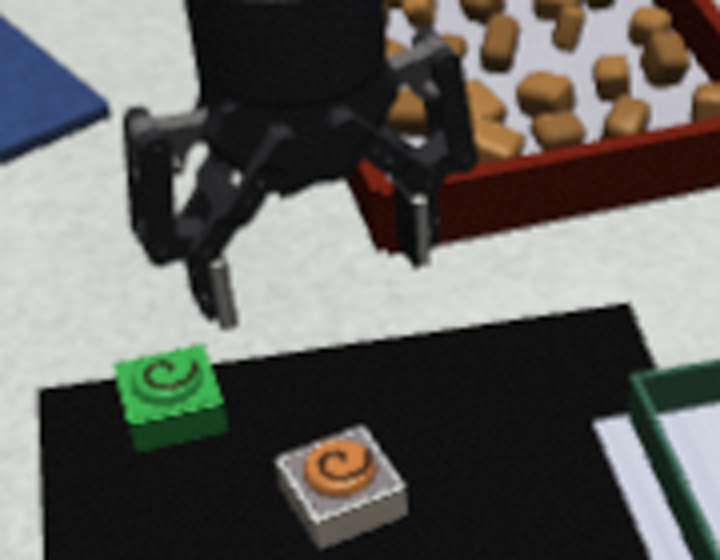

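The tray's side-view corners (405,488),(363,427),(277,462),(320,524) match the top-view prediction to about a pixel. Descending and gripping.

Call:
play_rows(increments=[[[1,0,40],[0,0,0],0],[[1,0,80],[0,0,0],0],[[1,0,110],[0,0,0],0],[[1,0,120],[0,0,0],0],[[1,0,128],[0,0,0],0],[[1,0,128],[0,0,0],0],[[1,0,128],[0,0,0],0.6],[[1,0,128],[0,0,0],0.6],[[1,0,128],[0,0,0],0.8],[[1,0,128],[0,0,0],0.8],[[1,0,128],[0,0,0],0.8],[[1,0,128],[0,0,0],0.8]])

```text
time: 3.35
ee_pos: [0.4345, 0.1486, 0.0236]
tcp_rot: [179.9, -0.0, 105.1]
wrist_force: [-0.7, -1.0, 5.5]
opening: 0.0491
grasp_force: 41.9
```

Call:
play_rows(increments=[[[0,0,-30],[0,0,0],0.8],[[0,0,-65],[0,0,0],0.8],[[0,0,-95],[0,0,0],0.8],[[-32,14,-100],[0,0,1],0.8],[[-65,29,-100],[0,0,3],0.8],[[-97,43,-100],[0,0,5],0.8],[[-130,58,-100],[0,0,7],0.8],[[-162,72,-100],[0,0,9],0.8],[[-195,87,-100],[0,0,11],0.8],[[-227,101,-100],[0,0,12.7],0.8],[[-260,116,-100],[0,0,12.7],0.8],[[-292,130,-100],[0,0,12.7],0.8],[[-315,140,-100],[0,0,12.7],0.8],[[-325,145,-100],[0,0,12.7],0.8],[[-325,145,-100],[0,0,12.7],0.8],[[-325,145,-70],[0,0,12.7],0.8],[[-325,145,-45],[0,0,12.7],0.8],[[-325,145,-30],[0,0,12.7],0.8],[[-325,145,-30],[0,0,12.7],0.8]])

```text
time: 5.25
ee_pos: [0.657, -0.1263, 0.0501]
tcp_rot: [-179.8, -0.1, 92.5]
wrist_force: [-0.1, 0.3, -1.5]
opening: 0.0491
grasp_force: 42.7
```

Run:
```python
from h import *
shot("side","pics/s2.png",(290,130,470,330),3)
```

```text
(no output)
```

View pics/s2.png

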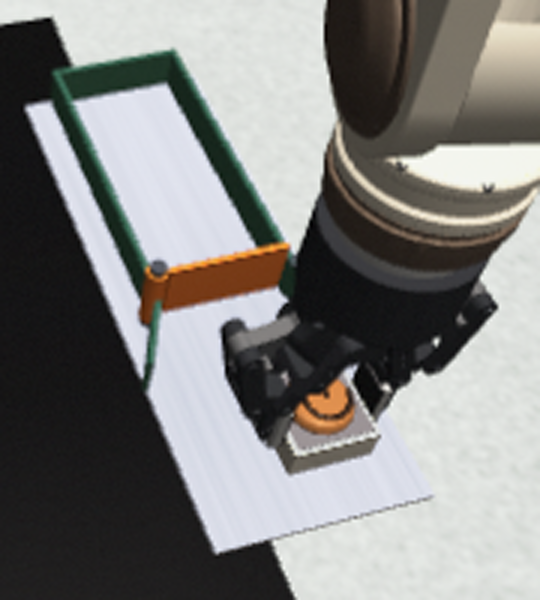

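The tray is held level above the apron, clear of the funnel walls. Lowering, releasing and lifting.

Call:
play_rows(increments=[[[0,0,10],[0,0,0],0.8],[[0,0,18],[0,0,0],0.8],[[0,0,22.5],[0,0,0],0.8],[[0,0,22.5],[0,0,0],0.8],[[0,0,22.5],[0,0,0],0.8],[[0,0,22.5],[0,0,0],0.1],[[0,0,22.5],[0,0,0],0.1],[[0,0,22.5],[0,0,0],0.1],[[0,0,22.5],[0,0,0],0.1],[[0,0,10],[0,0,0],0.1],[[0,0,-25],[0,0,0],0.1],[[0,0,-60],[0,0,0],0.1],[[-40,0,-60],[0,0,0],0.75],[[-75,0,-60],[0,0,0],0.75],[[-75,0,-60],[0,0,0],0.75],[[-75,0,-60],[0,0,0],0.75]])

```text
time: 6.9
ee_pos: [0.6617, -0.2032, 0.113]
tcp_rot: [180.0, -0.0, 92.3]
wrist_force: [-0.5, -0.3, -0.4]
opening: 0.0216
grasp_force: 0.0
```

Run:
```python
from h import *
shot("side","pics/s3.png",(290,160,470,360),3)
shot("top","pics/t3.png",(205,95,405,215),4)
```

```text
(no output)
```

View pics/s3.png

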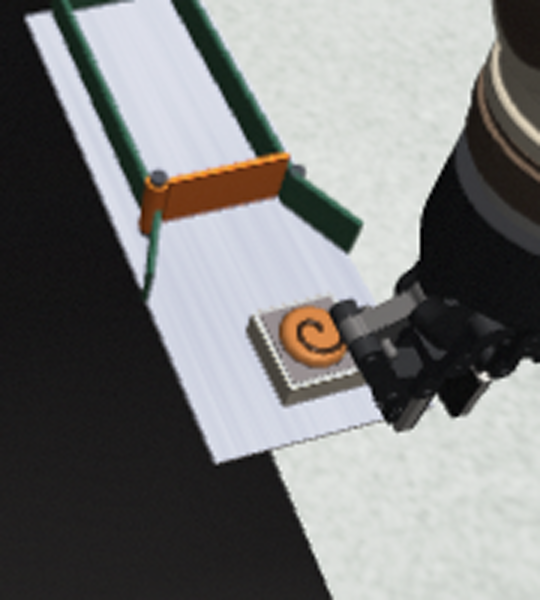

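The tray sits square on the apron. Before pushing, I'll check the gripper's envelope on the hinge side from depth.

Run:
```python
from h import *
im,d=camera("side"); c,K,R,t=cal("side"); o=telemetry.get_obs()["ee_pos"]
v,u=np.nonzero(d>0); s=cv2.undistortPoints(np.c_[u,v].astype(float).reshape(-1,1,2),K,np.array([c["k1"],0,0,0.])).reshape(-1,2)
P=(np.c_[s,np.ones(len(s))]*d[v,u][:,None]-t)@R
a=np.radians(92.4);q=P[:,:2]-o[:2]; X=q@[np.cos(a),np.sin(a)];Y=q@[-np.sin(a),np.cos(a)];Z=P[:,2]-o[2]
for z in range(-24,70,6):
    m=(abs(Z-z/1e3)<.003)&(abs(X)<.05)&(abs(Y)<.07)
    if m.sum()>3: print(z,m.sum(),"Y 98%",np.percentile(Y[m],[50,98]).round(3),"X",np.percentile(X[m],[2,98]).round(3))
# tray top
g=(abs(P[:,2]-.025)<.003)&(abs(P[:,0]-.66)<.05)&(abs(P[:,1]+.127)<.045)
p=P[g]; print(g.sum(),cv2.minAreaRect((p[:,:2]*1000).astype(np.float32)))
```

```text
-18 20 Y 98% [-0.01   0.017] X [-0.009  0.003]
-12 47 Y 98% [-0.01   0.023] X [-0.012  0.003]
-6 61 Y 98% [-0.009  0.024] X [-0.012  0.002]
0 59 Y 98% [0.012 0.025] X [-0.012  0.   ]
6 51 Y 98% [-0.009  0.026] X [-0.012 -0.003]
12 45 Y 98% [0.013 0.025] X [-0.012 -0.004]
18 44 Y 98% [-0.011  0.024] X [-0.012 -0.003]
24 37 Y 98% [-0.011  0.029] X [-0.014 -0.004]
30 120 Y 98% [0.016 0.04 ] X [-0.014  0.006]
36 158 Y 98% [0.024 0.043] X [-0.014  0.008]
42 91 Y 98% [0.02  0.046] X [-0.014  0.008]
48 140 Y 98% [0.022 0.05 ] X [-0.018  0.007]
54 117 Y 98% [0.02  0.053] X [-0.018  0.003]
60 87 Y 98% [0.019 0.057] X [-0.018 -0.01 ]
66 106 Y 98% [0.02 0.06] X [-0.018 -0.01 ]
368 ((657.4345092773438, -126.78536987304688), (49.962528228759766, 50.928462982177734), 1.9850778579711914)
```

Call:
play_rows(increments=[[[0,0,35],[0,0,0],0.75],[[0,0,65],[0,0,0],0.75],[[0,0,81],[0,0,0],0.75],[[12,0,81],[0,0,0],0.75],[[24,0,81],[0,0,0],0.75],[[32,0,81],[0,0,0],0.75],[[36,0,81],[0,0,0],0.75],[[40,0,81],[0,0,0],0.75],[[44,0,81],[0,0,0],0.75],[[50,0,81],[0,0,0],0.75],[[58,0,81],[0,0,0],0.75],[[66,0,81],[0,0,0],0.75],[[74,0,81],[0,0,0],0.75],[[82,0,81],[0,0,0],0.75],[[90,0,81],[0,0,0],0.75],[[98,0,81],[0,0,0],0.75],[[106,0,81],[0,0,0],0.75],[[114,0,81],[0,0,0],0.75],[[122,0,81],[0,0,0],0.75],[[130,0,81],[0,0,0],0.75]])

```text
time: 9.05
ee_pos: [0.6563, -0.0724, 0.0313]
tcp_rot: [180.0, 0.0, 92.4]
wrist_force: [0.4, -5.1, 1.6]
opening: 0.0213
grasp_force: 2.7
```

Run:
```python
from h import *
shot("side","pics/s4.png",(290,130,470,310),3.3)
```

```text
(no output)
```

View pics/s4.png

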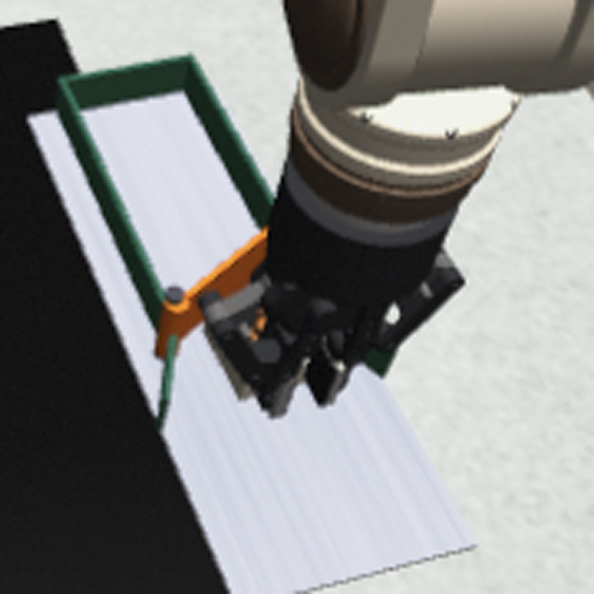

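The leaf is being pushed open and the tray is square against the fingers. The fingers are clear of the hinge post at (175,295), so I'll continue.

Call:
play_rows(increments=[[[8,0,0],[0,0,0],0.75],[[16,0,0],[0,0,0],0.75],[[24,0,0],[0,0,0],0.75],[[32,0,0],[0,0,0],0.75],[[40,0,0],[0,0,0],0.75],[[48,0,0],[0,0,0],0.75],[[56,0,0],[0,0,0],0.75],[[64,0,0],[0,0,0],0.75],[[72,0,0],[0,0,0],0.75],[[80,0,0],[0,0,0],0.75]])

```text
time: 10.1
ee_pos: [0.6528, 0.0081, 0.0312]
tcp_rot: [-180.0, -0.0, 92.4]
wrist_force: [0.7, -1.6, 1.0]
opening: 0.0209
grasp_force: 1.0
```

Run:
```python
from h import *
shot("side","pics/s5.png",(290,110,470,290),3.3)
```

```text
(no output)
```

View pics/s5.png

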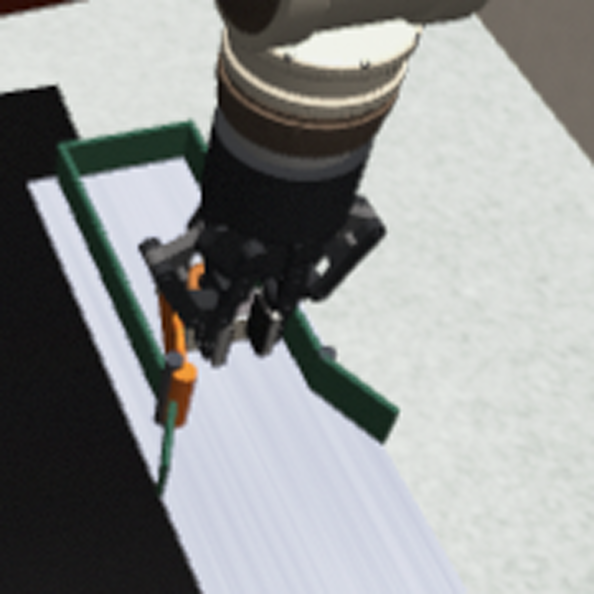

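Call:
play_rows(increments=[[[8,0,0],[0,0,0],0.75],[[16,0,0],[0,0,0],0.75],[[24,0,0],[0,0,0],0.75],[[32,0,0],[0,0,0],0.75],[[40,0,0],[0,0,0],0.75],[[48,0,0],[0,0,0],0.75],[[55,0,0],[0,0,0],0.75],[[60,0,0],[0,0,0],0.75],[[64,0,0],[0,0,0],0.75],[[66,0,0],[0,0,0],0.75],[[66,0,0],[0,0,0],0.75],[[63,0,0],[0,0,0],0.75],[[63,0,-20],[0,0,0],0.75],[[63,0,-45],[0,0,0],0.75],[[63,0,-80],[0,0,0],0.75],[[20,0,-110],[0,0,0],0.75],[[-25,0,-120],[0,0,0],0.75],[[-75,0,-120],[0,0,0],0.75],[[-110,0,-120],[0,0,0],0.75],[[-110,0,-120],[0,0,0],0.75]])

```text
time: 12.15
ee_pos: [0.6572, -0.1073, 0.1511]
tcp_rot: [-180.0, 0.0, 92.1]
wrist_force: [-0.0, -0.2, -0.1]
opening: 0.0216
grasp_force: 0.0
```

Run:
```python
from h import *
shot("top","pics/t6.png",(205,95,405,265),3.5)
```

```text
(no output)
```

View pics/t6.png

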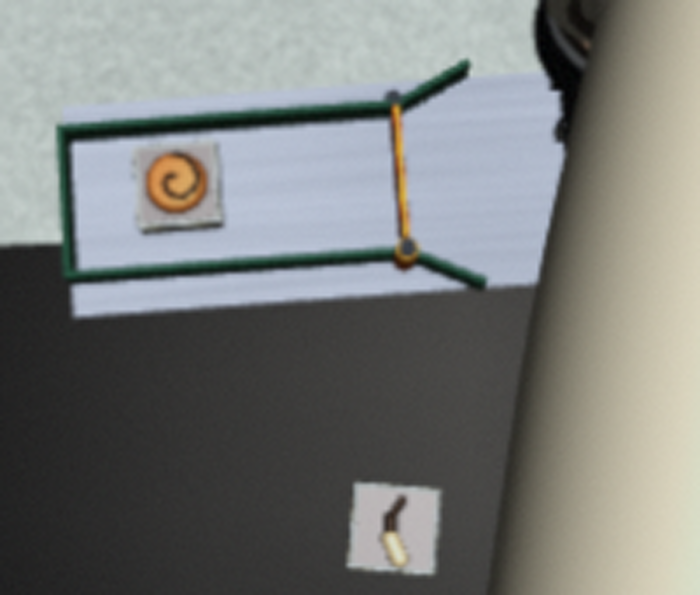

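The tray is in the bay at crop (178,188), about 130 mm past the gate and near the middle line. The gate at (400,180) is shut, the tooth tray hasn't moved and the arm is clear.

```bash
python3 -c "
from workcell import workorder
print(workorder.job_done())"
```

```text
the job is handed in; nothing more can be done
None
```

I handed the job in; the last picture shows the ammonite tray upright in the bay about 130 mm past the shut gate, the tooth tray where it was and the gripper clear, but the hand-in returned no verdict.

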